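# Start the wing bolt in the stand foot by the thread drop

### The arm

A 6-joint arm with a two-finger parallel gripper is mounted at the origin on the work surface. World frame = base frame: x ahead of the robot, y to its left, z up, the work surface at z = 0. Lengths are in m, angles in rad, forces in N, time in s.
With the tool pointing down it reaches from about 0.25 to 0.725 m from the base axis. Payload 4 kg.
Tool frame: the origin (TCP) lies midway between the tips of the shut fingers; the grasp point (between the pads) lies 19 mm behind it; z points along the fingers, x is the direction in which the jaws open and shut, and the axes are right-handed (so a half turn about z gives the same grasp; the last joint's range is limited). The gripper opens to 85 mm and grips with 20 to 120 N. Pads are 22 mm wide; open, the fingers measure 114 mm over their backs; the gripper's body (76 mm by 85 mm) begins 54 mm behind the grasp point. The pads swing forward as they close: fully open they stand 13 mm farther back than shut.
Start: joints at [-1.311, 0.241, 0.005, 1.335, 0, 1.571], TCP at [0.128, -0.483, 0.202] pointing down, gripper open.
Joint ranges: [-2.72, 2.72], [-1.05, 1.87], [-1.09, 1.28], [-1.99, 2.15], [-1.42, 1.44], [-3.14, 3.14]. Speed limits (rad/s): [2.79, 2.79, 3.14, 3.14, 3.14, 3.14].

### API

Orientations are given as a unit quaternion [x, y, z, w].
In Python, from workcell import bot, vision, ticket gives the robot as it stands.
- The arm moves only by the tool play_rows, never from a script. Its argument "deltas" is one flat list of numbers, 5 for each row, row after row: the opening, from 0 (shut) to 1 (fully open), then the shift along the tool's x, y, z in units of 60 mm (1.0 is 60 mm), then the turn about the tool's z in degrees. A call has 1 to 12 rows; each row shifts and turns the pose as measured when the row begins, along the tool's axes as they then stand; what a row does not reach is not made up. A row lasts 1/8 s, in which the tool goes at most 62.5 mm and 10.7 degrees, less where a joint would pass 70% of its speed; a pose out of reach is approached as far as the arm can. A call is refused whole if a number of a shift passes 1 or a number of a turn 10.7, either way. A call with a gripper value outside its range is refused whole. The fingers move at their own pace and stop on an object; the grip force is fixed at half the most. Time passes only in rows, so rows that do not move let the fingers close. It gives the time, the measured TCP pose, the force and the opening at its end, in the units of the state.
- bot.get_obs(): the state, without advancing time (a new reading comes with each control period).
- vision.camera(name): name is "side" or "top"; returns a dict with "color" (480x640x3 uint8, blue, green, red), "intrinsics" (3x3 intrinsics, pixels), "k1" (the pictures are not rectified: a ray, as slopes to the right and down, at radius r is drawn at 1 + k1 r^2 times it, then the intrinsics apply), "rvec" (rotation vector, rad) and "tvec" (3), from world to camera coordinates, as OpenCV has them. Camera axes: x right, y down, z forward; pixel columns grow to the right and rows downward; lengths in m; the calibration is good to about 2 mm. A picture is of the moment at which its call begins. There is no depth.
- ticket.job_done(): hands the job in, once; it reports no verdict.
The state is a dict: "clock": time; "joint_pos": joint angles; "joint_vel": joint speeds; "tau": joint torques, N m; "eef_pos": TCP position; "tool_rot": TCP orientation; "ft_force": force on the tool from outside, world axes, zero at the start; "ft_torque": the same for the moment, N m; "grip_width": finger opening in m.
Only numpy, scipy, OpenCV 4.12 (cv2) and the standard library are available. Lean on these libraries where they do the work, as an engineer would, in place of code of your own. Each camera call takes 0.05 s, during which the arm holds its last target. There are 200 camera calls.

### The job

The black wing bolt stands loosely in the mouth of the threaded boss on the grey monitor-stand foot, its thread not yet caught. Handling the plastic wing gently (never grip it with more than 20 N), turn it backward, anticlockwise seen from above, just until it drops onto the start of the thread, then turn it forward, clockwise, one full turn from the drop, and finish while still holding the wing between the fingers. Leave the other things on the desk where they are.

Things in the scene. Friction and masses are not known exactly. Their poses are not given: they have to be found in the camera images.
- boss_mouth (a point): centre of the open top, 54 mm above the desk, of the upright steel threaded boss (tube 54 mm across), at one end of a grey steel foot plate (220 x 150 x 12 mm, fixed). 115 mm from it along this point's x axis stands a closed column socket, 54 mm across, 67 mm high. The bolt's axis is the vertical through this point.
- wing (a point): centre of the bolt's black wing grip at grasp height, on the bolt's upright axis. The wing is an upright flat bar 52 mm long (along this point's x), 14 mm thick (along y), 36 mm high; this point lies 13 mm below its top and 23 mm above the round flange (42 mm across) beneath it. A half turn makes the wing look the same.
- bolt_turn (a joint): how far the bolt is turned, rad; grows clockwise seen from above (forward, screwing in). The zero is an arbitrary mark; the drop comes less than half a turn backward of where the bolt starts.
- bolt_lift (a joint): height of the bolt, m, growing upward; arbitrary zero. Turned backward from the start it rides up the thread's end (up to 4 mm); at the drop it falls about 8 mm by its own weight if the fingers let it slide (wing loosely straddled, or grip relaxed); a firm grip may carry it over the drop unfelt. Turned forward after the drop it sinks 8 mm a turn.
- bolt: the wing bolt (about 0.3 kg): steel shank with right-hand thread, 8 mm pitch, and black plastic wing; origin on its axis 51 mm below the wing's grasp centre, x along the wing. It can only turn and move up and down on the boss axis; it turns easily (under 0.1 N m) and stays where it is left.
- mug: bystander, not to be moved: white mug, 80 mm across, 90 mm high
- wrench: bystander, not to be moved: steel wrench lying flat, 190 mm long
- washer: bystander, not to be moved: steel washer, 38 mm across, 4 mm thick, lying on the foot plate between boss and column socket
- spare_bolt: bystander, not to be moved: spare steel bolt standing on its round head, 22 mm across, 40 mm high
- tape: bystander, not to be moved: roll of clear tape lying flat, 96 mm across, 24 mm high
- carton: bystander, not to be moved: small cardboard box, 60 x 90 x 50 mm high
- stapler: bystander, not to be moved: stapler, 140 x 34 x 43 mm high

How it is judged:
On the way, in this order (a step that is already met when the one before it is completed fails the run):
1. the bolt has been turned backward past the thread's end and has dropped onto the thread (value of joint bolt_turn below 0.15 rad and value of joint bolt_lift below -0.0055 m), for 0.05 s.
2. the bolt has been turned forward one turn from the drop (within a quarter turn) and has sunk with the thread (value of joint bolt_turn between 4.7 and 7.85 rad and value of joint bolt_lift below -0.0125 m), for 0.1 s.
At the end, for the whole second after the job is handed in: the bolt is caught in the thread, one turn forward of the drop within a quarter turn either way, at least 12.5 mm below the level of the thread's end, still, with the fingers holding it (contact force over 2 N); the bystanders are within 30 mm of where they began (all of step 2 and contact force between the fingers and bolt above 2 N and velocity of joint bolt_turn between -0.2 and 0.2 rad/s and distance of each of mug, wrench, washer, spare_bolt, tape, carton, stapler from where it was at the start of the episode below 0.03 m); the arm keeps its last pose, push and grip.
It fails at once if the plastic wing was gripped or pushed too hard (contact of both fingers together over 46 N) (contact force between the fingers and bolt above 46 N).
It fails at once if the bolt was backed off far beyond the drop (value of joint bolt_turn below -3 rad).
It fails at once if another thing on the desk was moved by more than 30 mm (distance of any of mug, wrench, washer, spare_bolt, tape, carton, stapler from where it was at the start of the episode above 0.03 m).
It also fails if it takes over 72 s, if anything falls off the work surface, if the arm or the gripper's body presses on something with over 40 N, if the wrist force passes 120 N, or if a joint passes its speed limit or range.

## Working session

There is one attempt and no reset: what is moved stays moved. The work goes in short steps, Python scripts to look and compute and a tool call to move; the robot and the scene stay as the last step left them, time stands still between calls to the robot, and variables do not carry over. Pictures are saved under pics/ and viewed, about 8 in all and at most 12, crops included, and the job is handed in when it is done.

Besides the shell and the picture viewer there is one more tool, called after ">>>" as a command line: name --argument value ..., lists and objects as JSON in quotes. play_rows: Moves the arm, as the interface text tells. Its arguments: {"type":"object","properties":{"deltas":{"type":"array"}},"required":["deltas"]}

```bash
mkdir -p pics
python3 - <<'E'
from workcell import bot,vision
import cv2
o=bot.get_obs()
for k in o: print(k,o[k])
for n in("top","side"):
    c=vision.camera(n); cv2.imwrite(f"pics/{n}0.png",c["color"]); print(n,c["intrinsics"],c["k1"],c["rvec"],c["tvec"])
E
```

```text
clock 0.0
joint_pos [-1.31098642e+00  2.41390104e-01  3.69137659e-03  1.33521998e+00
 -3.45013909e-05  1.57080993e+00]
joint_vel [-1.56517587e-03  2.65273043e-04  1.36421964e-03  2.79490635e-05
 -2.21814717e-03  1.36887578e-04]
tau [-7.15025726e-04 -3.72318184e+01  2.52408063e+01  1.69003877e-02
 -1.05965735e-04 -4.75276863e-06]
eef_pos [ 0.12825256 -0.48252731  0.20081194]
tool_rot [ 7.92742808e-01 -6.09555342e-01 -8.51774764e-04 -6.33167224e-04]
ft_force [-0.37606824  0.1499931   0.08738396]
ft_torque [ 0.01507406 -0.01362927  0.03586377]
grip_width 0.08558208199576457
top [[616.50816511   0.         316.23718686]
 [  0.         616.50816511 228.10640521]
 [  0.           0.           1.        ]] -0.1060039266998902 [ 2.16165669 -2.20108251  0.14311203] [0.03211064 0.65975784 1.08262862]
side [[564.35309829   0.         328.18438489]
 [  0.         564.35309829 238.98622106]
 [  0.           0.           1.        ]] 0.01808951551346868 [ 0.91905424 -2.53403421  0.9906818 ] [0.51210347 0.34993496 0.81478828]
```

View pics/top0.png

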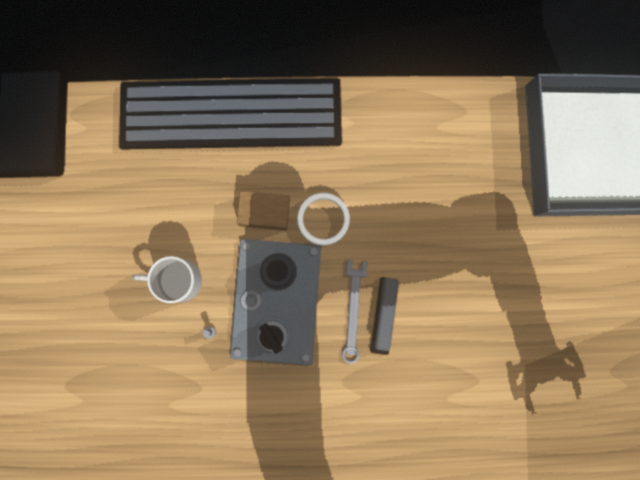

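View pics/side0.png

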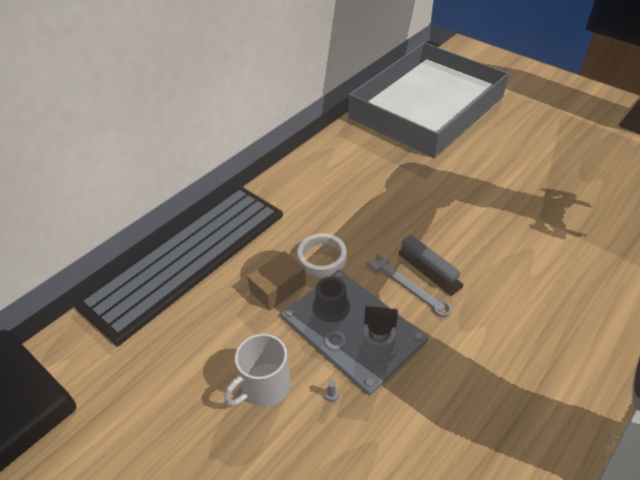

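The top view shows the boss and wing near (271,337), the column socket at (278,270), the washer at (250,300) and the wrench to the right of the plate. In the side view the wing is near (380,320). Next I'll measure the wing in both views.

```bash
cat > h.py <<'E'
import numpy as np,cv2
from workcell import bot,vision
def ray(c,uv):
    K=c["intrinsics"];d=cv2.undistortPoints(np.array([[uv]],float),K,np.array([c["k1"],0,0,0,0.]))[0,0] if 0 else None
    p=(np.array(uv,float)-K[:2,2])/[K[0,0],K[1,1]]; q=p.copy()
    for _ in range(20): q=p/(1+c["k1"]*(q@q))
    R=cv2.Rodrigues(np.array(c["rvec"],float))[0]; t=np.array(c["tvec"]).ravel()
    return -R.T@t, R.T@np.array([q[0],q[1],1])
def onz(c,uv,z):
    o,d=ray(c,uv); return o+d*(z-o[2])/d[2]
def tri(c1,u1,c2,u2):
    o1,d1=ray(c1,u1);o2,d2=ray(c2,u2)
    s=np.linalg.lstsq(np.c_[d1,-d2],o2-o1,rcond=None)[0]
    a=o1+s[0]*d1;b=o2+s[1]*d2; return (a+b)/2,np.linalg.norm(a-b)
def crop(c,u,v,r,f,name):
    cv2.imwrite(name,cv2.resize(c["color"][v-r:v+r,u-r:u+r],None,fx=f,fy=f,interpolation=cv2.INTER_CUBIC))
E
python3 - <<'E'
from h import *
T=vision.camera("top");S=vision.camera("side")
a=cv2.resize(T["color"][300:370,230:310],None,fx=5,fy=5,interpolation=cv2.INTER_CUBIC)
b=cv2.resize(S["color"][290:370,340:420],None,fx=5,fy=5,interpolation=cv2.INTER_CUBIC)
a=cv2.copyMakeBorder(a,0,50,0,0,cv2.BORDER_CONSTANT)
cv2.imwrite("pics/c1.png",np.hstack([a,b]))
print("boss",onz(T,(271,338),.054),"sock",onz(T,(278,270),.067),"wing@.1",onz(T,(271,337),.1), 'cam',ray(T,(0,0))[0],ray(S,(0,0))[0])
E
```

```text
boss [0.46627753 0.10365779 0.054     ] sock [0.58451163 0.08922932 0.067     ] wing@.1 [0.47128793 0.10146519 0.1       ] cam [0.54553707 0.05229656 1.1437004 ] [0.18422737 0.55085488 0.84332886]
```

View pics/c1.png

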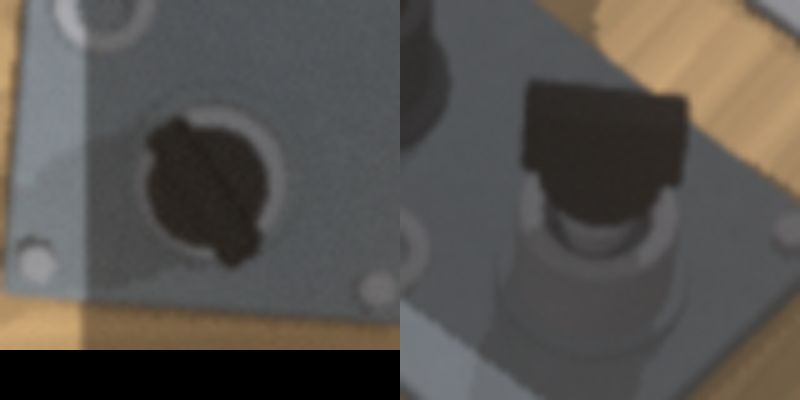

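The crop shows the wing bar in the top view running from about (264,326) to (278,350.6), with the flange above the boss ring. In the side view the wing's top face is centred near (381.6,311.2).

Run:
```python
from h import *
T=vision.camera("top");S=vision.camera("side")
print("topcentre",tri(T,(271,338.2),S,(381.6,311.2)))
m=onz(T,(273,336),.054);print("mouth",m)
for z in(.11,.12):
    a=onz(T,(264,326),z);b=onz(T,(278,350.6),z);print(z,a,b,(a+b)/2,np.linalg.norm(a-b),np.degrees(np.arctan2(*(b-a)[1::-1])))
    print([onz(S,(u,v),z) for u,v in((366,306.6),(397.4,309.6))])
s=onz(T,(278,270),.067);print("dist sock",np.linalg.norm((s-m)[:2]))
o=bot.get_obs();from scipy.spatial.transform import Rotation as R
print(R.from_quat(o["tool_rot"]).as_matrix())
# mask centroid checks
g=T["color"].max(2);mm=(g[315:360,250:290]<55);print(mm.sum())
```

```text
topcentre (array([0.47066038, 0.10148861, 0.10982281]), np.float64(0.001592200154753997))
mouth [0.46968835 0.10011058 0.054     ]
0.11 [0.49036319 0.11235008 0.11      ] [0.44937588 0.08973617 0.11      ] [0.46986954 0.10104312 0.11      ] 0.04681183656614772 -151.11317314238033
[array([0.49576283, 0.11068377, 0.11      ]), array([0.45378326, 0.08362844, 0.11      ])]
0.12 [0.49089694 0.11176912 0.12      ] [0.45030615 0.08937398 0.12      ] [0.47060154 0.10057155 0.12      ] 0.04635897965929172 -151.11317314238033
[array([0.49151459, 0.11668614, 0.12      ]), array([0.45010748, 0.08999975, 0.12      ])]
dist sock 0.11533771123862784
[[ 2.56916895e-01 -9.66433477e-01 -2.07953358e-04]
 [-9.66433236e-01 -2.56916977e-01  6.83729717e-04]
 [-7.14206037e-04  2.53113206e-05 -9.99999745e-01]]
491
```

Bolt axis is about (0.470, 0.1005), the wing runs at about 30° from world x, and its top is at z≈0.110. That agrees with the given sizes: socket distance 115 mm, wing 47–50 mm long. A half-force grip (about 60 N) would break the wing, so I'll only straddle it loosely.

>>> play_rows --deltas '[0.4, -0.7, -0.7, 0, 0, 0.4, -0.7, -0.7, 0, 0, 0.4, -0.7, -0.7, 0, 0, 0.4, -0.7, -0.7, 0, 0, 0.4, -0.7, -0.7, 0, 0, 0.4, -0.7, -0.7, 0, 0, 0.4, -0.7, -0.7, 0, 0, 0.4, -0.7, -0.7, 0, 0, 0.4, -0.7, -0.7, 0, 0, 0.4, -0.7, -0.7, 0, 0, 0.4, -0.5, -0.5, 0, 0, 0.4, 0, 0, 0, 0]'

```text
clock: 1.8
eef_pos: [0.4603, 0.0823, 0.2023]
tool_rot: [0.792, -0.611, 0.005, -0.002]
ft_force: [0.2, -0.2, 0.0]
grip_width: 0.034
```

```bash
cat >> h.py <<'E'
from scipy.spatial.transform import Rotation as Rot
def st(goal=None,yaw=None):
    o=bot.get_obs();M=Rot.from_quat(o["tool_rot"]).as_matrix();y=np.degrees(np.arctan2(M[1,0],M[0,0]))
    print("t",round(o["clock"],2),"p",o["eef_pos"].round(4),"yaw",y.round(1),"F",o["ft_force"].round(1),"Tz",round(o["ft_torque"][2],3),"w",round(o["grip_width"],4),"j6",o["joint_pos"][5].round(2))
    if goal is not None: print("need units",(M.T@(np.array(goal)-o["eef_pos"])/.06).round(3),"turn",None if yaw is None else -(yaw-y))
    return o
E
python3 -c "
from h import *
st((.470,.1005,.15),-60)"
```

```text
t 1.8 p [0.4603 0.0823 0.2023] yaw -75.3 F [ 0.2 -0.2  0. ] Tz 0.026 w 0.034 j6 3.07
need units [-0.257 -0.225  0.872] turn -15.325202317703173
```

>>> play_rows --deltas '[0.4, -0.26, -0.22, 0.3, -7.5, 0.4, 0, 0, 0.3, -7.5, 0.4, 0, 0, 0.2, 0, 0.4, 0, 0, 0, 0]'

```text
clock: 2.3
eef_pos: [0.4686, 0.099, 0.1532]
tool_rot: [0.865, -0.501, 0.005, -0.0]
ft_force: [0.5, 0.2, -0.0]
grip_width: 0.034
```

```bash
python3 -c "
from h import *
st((.470,.1005,.088),-60)
T=vision.camera('top');S=vision.camera('side')
a=cv2.resize(T['color'][290:370,230:310],None,fx=5,fy=5,interpolation=cv2.INTER_CUBIC)
b=cv2.resize(S['color'][270:350,340:420],None,fx=5,fy=5,interpolation=cv2.INTER_CUBIC)
cv2.imwrite('pics/c2.png',np.hstack([a,b]))"
```

```text
t 2.3 p [0.4686 0.099  0.1532] yaw -60.1 F [ 0.5  0.2 -0. ] Tz 0.049 w 0.034 j6 2.83
need units [-0.019 -0.027  1.086] turn -0.13376505551981666
```

View pics/c2.png

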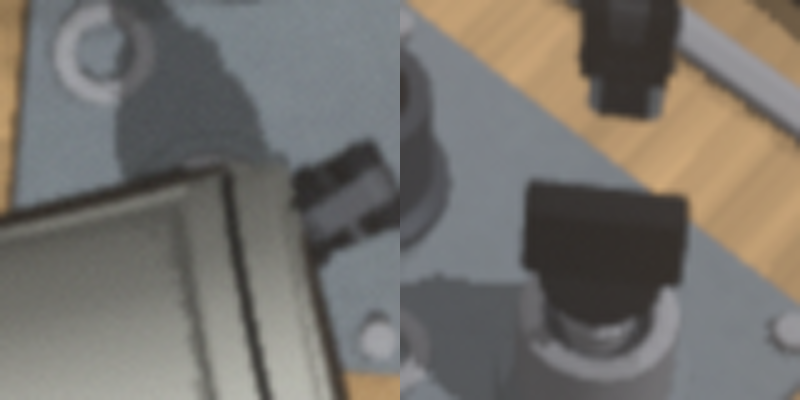

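The side crop shows the finger tips at (386,292), above and behind the wing top at (382,311). They are aligned, so I'm descending.

>>> play_rows --deltas '[0.4, -0.02, -0.03, 0.4, 0, 0.4, 0, 0, 0.4, 0, 0.4, 0, 0, 0.22, 0, 0.4, 0, 0, 0, 0]'

```text
clock: 2.9
eef_pos: [0.4746, 0.1005, 0.0958]
tool_rot: [0.864, -0.503, 0.009, -0.004]
ft_force: [-1.3, 0.0, 0.2]
grip_width: 0.0339
```

```bash
python3 -c "
from h import *
st((.470,.1005,.088),-60)
S=vision.camera('side')
cv2.imwrite('pics/c3.png',cv2.resize(S['color'][260:360,330:430],None,fx=5,fy=5,interpolation=cv2.INTER_CUBIC))"
```

```text
t 2.9 p [0.4746 0.1005 0.0958] yaw -60.4 F [-1.3  0.   0.2] Tz 0.042 w 0.0339 j6 2.84
need units [-0.04   0.069  0.129] turn -0.3951890659887809
```

View pics/c3.png

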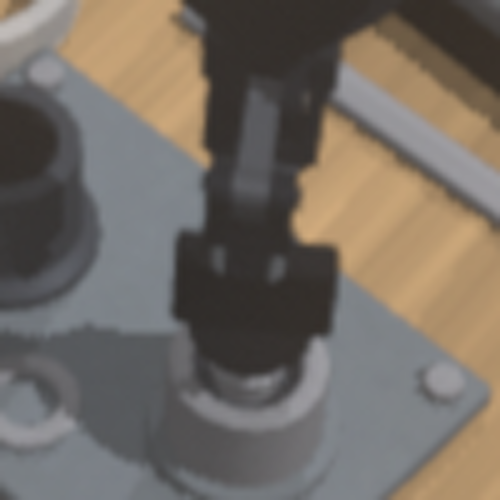

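The near finger is in front of the wing and centred on it. Centring, lowering and narrowing the straddle.

>>> play_rows --deltas '[0.35, -0.04, 0.07, 0.1, 0, 0.3, 0, 0, 0, 0, 0.26, 0, 0, 0, 0, 0.26, 0, 0, 0, 0]'

```text
clock: 3.45
eef_pos: [0.4718, 0.101, 0.0923]
tool_rot: [0.864, -0.503, 0.011, -0.006]
ft_force: [-0.5, 0.1, -0.3]
grip_width: 0.022
```

```bash
python3 -c "
from h import *
st((.470,.1005,.088),-60)"
```

```text
t 3.45 p [0.4718 0.101  0.0923] yaw -60.4 F [-0.5  0.1 -0.3] Tz -0.003 w 0.022 j6 2.84
need units [-0.008  0.033  0.071] turn -0.40836080873096137
```

```bash
cat >> h.py <<'E'
def prof(n="x"):
    S=vision.camera('side'); cv2.imwrite(f"pics/{n}.png",S['color'])
    print("prof326-345",S['color'][326:346,377:383].max(2).mean(1).round().astype(int))
E
python3 -c "
from h import *
prof('p0')
c=cv2.imread('pics/side0.png');print(c[326:346,377:383].max(2).mean(1).round())"
```

```text
prof326-345 [ 52  53  53  54  54  53  53  54  60  92 116 108  93  93  89 102 126 136
 137 126]
[43. 44. 44. 43. 43. 44. 43. 44. 49. 68. 81. 78. 74. 73. 66. 67. 78. 82.
 83. 81.]
```

>>> play_rows --deltas '[0.21, -0.01, 0.03, 0.05, 0, 0.21, 0, 0, 0, -8, 0.21, 0, 0, 0, -8, 0.21, 0, 0, 0, -8]'

```text
clock: 4.0
eef_pos: [0.4696, 0.1006, 0.0886]
tool_rot: [0.952, -0.306, 0.012, -0.003]
ft_force: [0.3, -0.1, 0.1]
grip_width: 0.0178
```

```bash
python3 -c "
from h import *
st((.470,.1005,.088),-60)
prof('p1')"
```

```text
t 4.0 p [0.4696 0.1006 0.0886] yaw -35.6 F [ 0.3 -0.1  0.1] Tz -0.013 w 0.0178 j6 2.41
need units [ 0.006 -0.003  0.011] turn 24.355604089534204
prof326-345 [ 51  52  52  52  52  52  52  52  59  91 116 108  93  93  90 102 126 136
 137 126]
```

>>> play_rows --deltas '[0.21, 0, 0, 0, -8, 0.21, 0, 0, 0, -8, 0.21, 0, 0, 0, -8]'

```text
clock: 4.42
eef_pos: [0.469, 0.1004, 0.088]
tool_rot: [0.995, -0.096, 0.012, -0.001]
ft_force: [-0.0, -1.3, 0.0]
grip_width: 0.0179
```

```bash
python3 -c "
from h import *
st((.470,.1005,.088),-60)
prof('p2')
a=[cv2.resize(cv2.imread(f'pics/{n}.png')[270:360,340:420],None,fx=4.5,fy=4.5,interpolation=cv2.INTER_CUBIC) for n in('p1','p2')]
cv2.imwrite('pics/c4.png',np.hstack(a))"
```

```text
t 4.42 p [0.469  0.1004 0.088 ] yaw -11.1 F [-0.  -1.3  0. ] Tz 0.04 w 0.0179 j6 1.98
need units [ 0.015 -0.004  0.   ] turn 48.93765030961911
prof326-345 [ 50  51  51  51  52  52  52  52  59  92 117 108  93  93  90 103 126 137
 138 127]
```

View pics/c4.png

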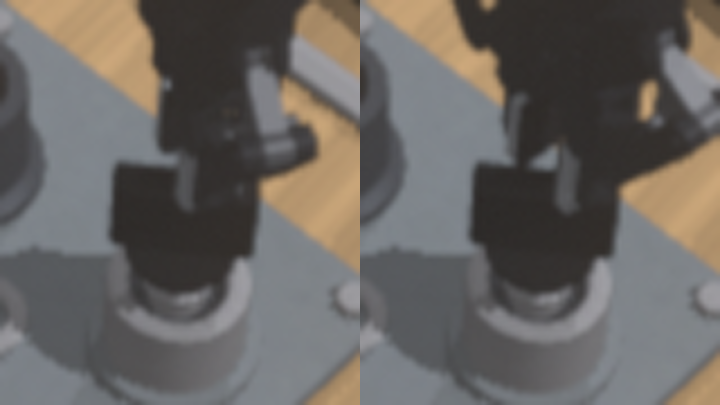

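```bash
python3 -c "
from h import *
S=vision.camera('side')
def pr(p):
    R=cv2.Rodrigues(np.array(S['rvec'],float))[0];q=R@np.array(p)+np.array(S['tvec']).ravel();x=q[:2]/q[2];x=x*(1+S['k1']*(x@x));return (S['intrinsics'][:2,:2]@x+S['intrinsics'][:2,2]).round(1)
ax=(.470,.1005)
for z in(.054,.07,.09,.11,.13): print(z,pr((*ax,z)), 'crop',(pr((*ax,z))-[340,270])*4.5)
y=np.radians(-11.1);d=np.array([np.cos(y),np.sin(y),0]);n=np.array([-d[1],d[0],0])
o=bot.get_obs();p=o['eef_pos']
for s in(-1,1):
  for w in(-1,1): print('tip',s,w,(pr(p+s*d*.009+w*n*.011)-[340,270])*4.5)
M=Rot.from_quat(o['tool_rot']).as_matrix();print(M)
"
```

```text
0.054 [381.1 330.9] crop [184.95 274.05]
0.07 [381.5 325.4] crop [186.75 249.3 ]
0.09 [382.2 318.3] crop [189.9  217.35]
0.11 [382.8 311. ] crop [192.6 184.5]
0.13 [383.5 303.4] crop [195.75 150.3 ]
tip -1 -1 [231.75 221.85]
tip -1 1 [185.85 254.25]
tip 1 -1 [197.55 189.9 ]
tip 1 1 [152.1  221.85]
[[ 0.98028851 -0.19615647  0.0236025 ]
 [-0.1961864  -0.98056604 -0.00106313]
 [ 0.02335235 -0.00358831 -0.99972086]]
```

The projection check puts the finger tips 15–20 mm higher in the image than TCP z=0.088 implies. They are just above the wing, and the wing has not turned. I'll rotate back, open, and go lower.

>>> play_rows --deltas '[0.4, 0, 0, 0, 9.8, 0.4, 0, 0, 0, 9.8, 0.4, 0, 0, 0, 9.8, 0.4, 0, 0, 0, 9.8, 0.4, 0, 0, 0, 9.8, 0.4, 0, 0, 0.13, 0, 0.4, 0, 0, 0.1, 0]'

```text
clock: 5.4
eef_pos: [0.4691, 0.1004, 0.0731]
tool_rot: [0.852, -0.524, 0.01, -0.006]
ft_force: [-0.5, 0.3, 0.6]
grip_width: 0.0342
```

```bash
python3 -c "
from h import *
st((.470,.1005,.072),-60)
prof('p3')
c=cv2.imread('pics/p3.png')
cv2.imwrite('pics/c5.png',cv2.resize(c[270:360,340:420],None,fx=6,fy=6,interpolation=cv2.INTER_CUBIC))"
```

```text
t 5.4 p [0.4691 0.1004 0.0731] yaw -63.2 F [-0.5  0.3  0.6] Tz -0.039 w 0.0342 j6 2.89
need units [ 0.004 -0.013  0.019] turn -3.1688061641140237
prof326-345 [ 52  52  52  53  53  52  52  52  60  91 115 108  93  93  89 102 126 136
 137 126]
```

View pics/c5.png

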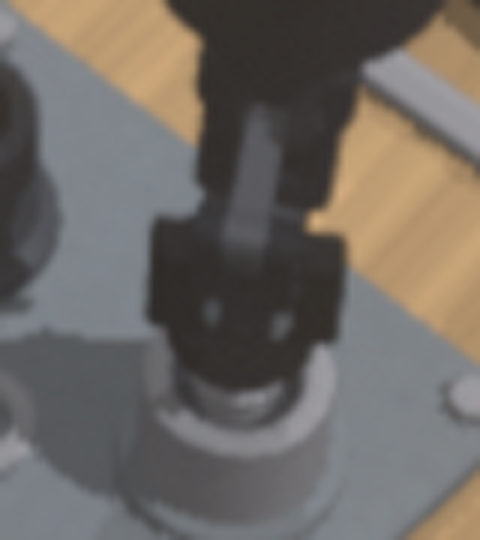

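The light dots on the near finger are now well down the wing at (381,323), and there is no force. Narrowing, then turning in small steps while watching the force.

>>> play_rows --deltas '[0.32, 0, 0, -0.05, -3, 0.25, 0, 0, 0, 0, 0.21, 0, 0, 0, 0, 0.21, 0, 0, 0, -8, 0.21, 0, 0, 0, -8, 0.21, 0, 0, 0, -8]'

```text
clock: 6.2
eef_pos: [0.4681, 0.1016, 0.0742]
tool_rot: [0.953, -0.304, 0.01, -0.004]
ft_force: [1.6, -2.2, 0.5]
grip_width: 0.0177
```

```bash
python3 -c "
from h import *
st((.470,.1005,.075),-60)
prof('p4')
c=cv2.imread('pics/p4.png')
cv2.imwrite('pics/c6.png',cv2.resize(c[270:360,340:420],None,fx=6,fy=6,interpolation=cv2.INTER_CUBIC))"
```

```text
t 6.2 p [0.4681 0.1016 0.0742] yaw -35.4 F [ 1.6 -2.2  0.5] Tz -0.051 w 0.0177 j6 2.4
need units [ 0.036 -0.003 -0.013] turn 24.641637395512973
prof326-345 [ 50  51  52  52  52  52  52  52  60  93 116 106  93  94  90 102 126 136
 137 126]
```

View pics/c6.png

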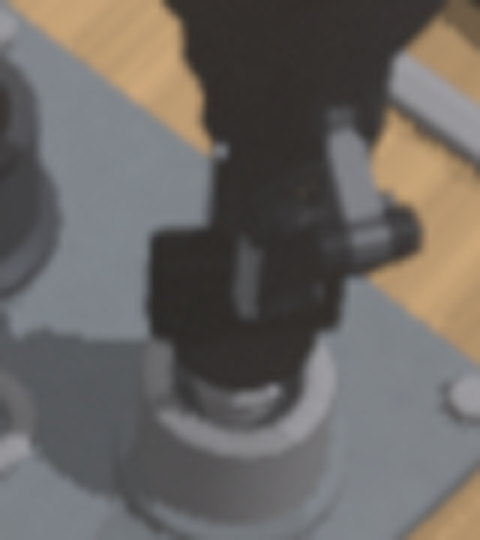

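The wing silhouette may have turned slightly (left top corner moved from y 218 to 232), with about 2.7 N of side force. I'll continue with a numeric silhouette tracker.

>>> play_rows --deltas '[0.21, 0.04, 0, 0, -8, 0.21, 0, 0, 0, -8, 0.21, 0, 0, 0, -8]'

```text
clock: 6.62
eef_pos: [0.4695, 0.1008, 0.0747]
tool_rot: [0.995, -0.094, 0.01, -0.003]
ft_force: [0.3, -1.0, 0.0]
grip_width: 0.0178
```

```bash
cat >> h.py <<'E'
def sil(n):
    c=cv2.imread(f'pics/{n}.png').max(2)
    L=[];R_=[]
    for r in range(304,334,3):
        d=np.where(c[r,355:415]<66)[0]+355; L.append(int(d.min()) if len(d) else 0);R_.append(int(d.max()) if len(d) else 0)
    print(n,"L",L,"R",R_)
E
python3 -c "
from h import *
st((.470,.1005,.075),-60)
prof('p5')
for n in('p0','p3','p4','p5'): sil(n)"
```

```text
t 6.62 p [0.4695 0.1008 0.0747] yaw -10.8 F [ 0.3 -1.   0. ] Tz -0.048 w 0.0178 j6 1.97
need units [ 0.01   0.004 -0.005] turn 49.16979393592493
prof326-345 [ 50  50  51  51  51  52  51  51  62  96 117 108  95  94  90 103 126 137
 138 127]
p0 L [373, 366, 366, 365, 365, 365, 365, 368, 369, 370] R [388, 389, 395, 396, 396, 396, 395, 395, 390, 389]
p3 L [374, 366, 366, 365, 365, 365, 365, 368, 369, 370] R [391, 389, 395, 396, 396, 396, 395, 395, 390, 389]
p4 L [376, 375, 365, 365, 365, 365, 365, 366, 369, 369] R [395, 396, 408, 398, 396, 396, 395, 391, 390, 389]
p5 L [374, 374, 373, 368, 366, 366, 366, 366, 367, 369] R [410, 412, 407, 400, 394, 393, 391, 391, 390, 389]
```

The wing is turning now. Continuing, with a small relax at the end of each step so the bolt can fall.

>>> play_rows --deltas '[0.21, 0.01, 0, 0, -8, 0.21, 0, 0, 0, -8, 0.21, 0, 0, 0, -8, 0.21, 0, 0, 0, 5, 0.21, 0, 0, 0, 0]'

```text
clock: 7.3
eef_pos: [0.4709, 0.1008, 0.0751]
tool_rot: [0.998, 0.069, 0.011, -0.001]
ft_force: [0.1, 0.8, 0.5]
grip_width: 0.0176
```

```bash
python3 -c "
from h import *
st((.470,.1005,.075),-60)
prof('p6')
sil('p6')"
```

```text
t 7.3 p [0.4709 0.1008 0.0751] yaw 7.9 F [0.1 0.8 0.5] Tz -0.003 w 0.0176 j6 1.64
need units [-0.016  0.002  0.001] turn 67.93729390539676
prof326-345 [ 49  49  50  50  50  51  51  51  64  99 121 112  95  93  90 102 127 137
 138 127]
p6 L [369, 374, 374, 374, 371, 369, 368, 368, 369, 369] R [414, 409, 403, 394, 393, 390, 391, 391, 390, 389]
```

>>> play_rows --deltas '[0.21, -0.01, 0, -0.02, -8, 0.21, 0, 0, 0, -8, 0.21, 0, 0, 0, -8, 0.21, 0, 0, 0, 5, 0.21, 0, 0, 0, 0]'

```text
clock: 7.98
eef_pos: [0.4722, 0.101, 0.0765]
tool_rot: [0.971, 0.238, 0.013, 0.001]
ft_force: [-0.5, -1.1, -0.1]
grip_width: 0.0178
```

```bash
python3 -c "
from h import *
st((.470,.1005,.075),-60)
prof('p7')
sil('p7')"
```

```text
t 7.97 p [0.4722 0.101  0.0765] yaw 27.6 F [-0.5 -1.1 -0.1] Tz -0.004 w 0.0178 j6 1.3
need units [-0.037 -0.011  0.024] turn 87.55383682995206
prof326-345 [ 48  48  49  49  49  49  49  50  61  98 123 112  94  93  90 102 127 137
 138 127]
p7 L [368, 368, 375, 375, 371, 369, 368, 368, 369, 372] R [396, 395, 394, 394, 386, 390, 391, 391, 390, 389]
```

>>> play_rows --deltas '[0.21, -0.03, -0.01, 0, -8, 0.21, 0, 0, 0, -8, 0.21, 0, 0, 0, -8, 0.21, 0, 0, 0, 5, 0.21, 0, 0, 0, 0]'

```text
clock: 8.65
eef_pos: [0.4736, 0.1015, 0.0771]
tool_rot: [0.915, 0.403, 0.016, 0.004]
ft_force: [-0.0, -0.0, -0.5]
grip_width: 0.0178
```

```bash
python3 -c "
from h import *
st((.470,.1005,.076),-60)
prof('p8')
sil('p8')"
```

```text
t 8.65 p [0.4736 0.1015 0.0771] yaw 47.6 F [-0.  -0.  -0.5] Tz -0.001 w 0.0178 j6 0.95
need units [-0.053 -0.032  0.016] turn 107.58174253118895
prof326-345 [ 48  48  48  48  48  48  49  50  61 103 129 114  94  94  90 103 127 137
 138 127]
p8 L [367, 368, 369, 377, 371, 369, 368, 368, 369, 372] R [395, 395, 388, 388, 388, 390, 391, 391, 390, 389]
```

>>> play_rows --deltas '[0.21, -0.05, -0.03, 0, -8, 0.21, -0.03, -0.02, 0, -8, 0.21, 0, 0, 0, -8, 0.21, 0, 0, 0, 5, 0.21, 0, 0, 0, 0]'

```text
clock: 9.32
eef_pos: [0.4736, 0.1026, 0.0784]
tool_rot: [0.83, 0.558, 0.021, 0.007]
ft_force: [-0.1, -0.3, -0.7]
grip_width: 0.0181
```

```bash
python3 -c "
from h import *
st((.470,.1005,.076),-60)
prof('p9')
sil('p9')
c=[cv2.imread(f'pics/{n}.png')[270:360,340:420] for n in('p5','p9')]
cv2.imwrite('pics/c7.png',cv2.resize(np.hstack(c),None,fx=5,fy=5,interpolation=cv2.INTER_CUBIC))"
```

```text
t 9.32 p [0.4736 0.1026 0.0784] yaw 67.8 F [-0.1 -0.3 -0.7] Tz -0.012 w 0.0181 j6 0.6
need units [-0.057 -0.044  0.036] turn 127.8326172809539
prof326-345 [ 48  48  48  48  48  48  49  54  72  98 115 107  93  94  90 102 126 137
 138 127]
p9 L [361, 364, 369, 371, 371, 369, 368, 368, 369, 372] R [390, 390, 389, 388, 389, 391, 391, 391, 390, 390]
```

View pics/c7.png

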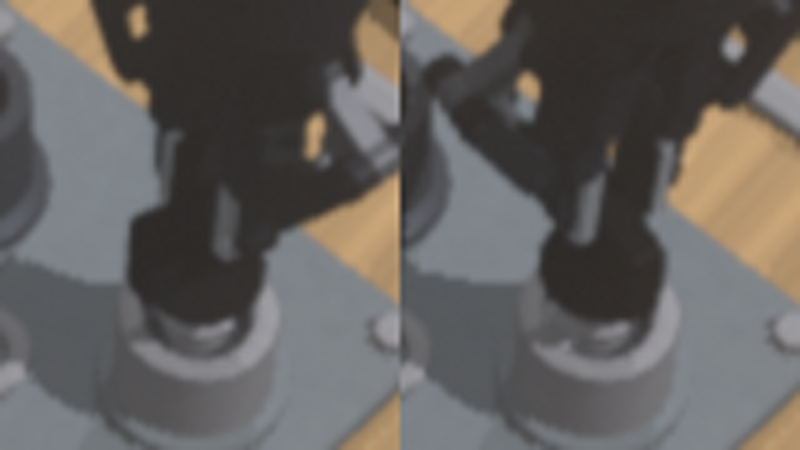

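The wing is now nearly end-on to the side camera, so it has turned about 100°. It hasn't dropped yet; continuing.

>>> play_rows --deltas '[0.21, -0.05, -0.04, 0.03, -8, 0.21, -0.03, -0.02, 0, -8, 0.21, 0, 0, 0, -6, 0.21, 0, 0, 0, 5, 0.21, 0, 0, 0, 0]'

```text
clock: 10.0
eef_pos: [0.4737, 0.1033, 0.0786]
tool_rot: [0.731, 0.682, 0.026, 0.01]
ft_force: [0.6, 0.2, 0.1]
grip_width: 0.0177
```

```bash
python3 -c "
from h import *
st((.470,.1005,.077),-60)
prof('p10')
sil('p10')"
```

```text
t 10.0 p [0.4737 0.1033 0.0786] yaw 86.1 F [0.6 0.2 0.1] Tz -0.022 w 0.0177 j6 0.28
need units [-0.051 -0.06   0.023] turn 146.1203748536289
prof326-345 [ 48  48  48  49  49  50  51  52  52  52  63  84 115 127 107 107 127 136
 138 126]
p10 L [363, 367, 367, 366, 366, 368, 368, 368, 368, 369] R [390, 389, 378, 387, 391, 395, 394, 394, 394, 392]
```

The flange edge fell by about 2.4 px (~7 mm), so it has dropped. Loosening and re-checking.

>>> play_rows --deltas '[0.26, 0, 0, 0, 0, 0.3, 0, 0, 0, 0]'

```text
clock: 10.3
eef_pos: [0.4737, 0.1031, 0.0786]
tool_rot: [0.73, 0.683, 0.026, 0.01]
ft_force: [-0.2, 0.0, 0.5]
grip_width: 0.0256
```

```bash
python3 -c "
from h import *
st((.470,.1005,.077),-60)
prof('p11')
sil('p11')
T=vision.camera('side')
c=[cv2.imread(f'pics/{n}.png')[270:360,340:420] for n in('p9','p11')]
cv2.imwrite('pics/c8.png',cv2.resize(np.hstack(c),None,fx=5,fy=5,interpolation=cv2.INTER_CUBIC))"
```

```text
t 10.3 p [0.4737 0.1031 0.0786] yaw 86.3 F [-0.2  0.   0.5] Tz 0.025 w 0.0256 j6 0.27
need units [-0.048 -0.06   0.022] turn 146.2543410186949
prof326-345 [ 48  48  48  48  48  49  51  51  52  52  63  83 115 127 107 107 127 136
 138 126]
p11 L [359, 363, 366, 367, 366, 368, 368, 368, 368, 369] R [391, 391, 377, 387, 391, 395, 394, 394, 394, 392]
```

View pics/c8.png

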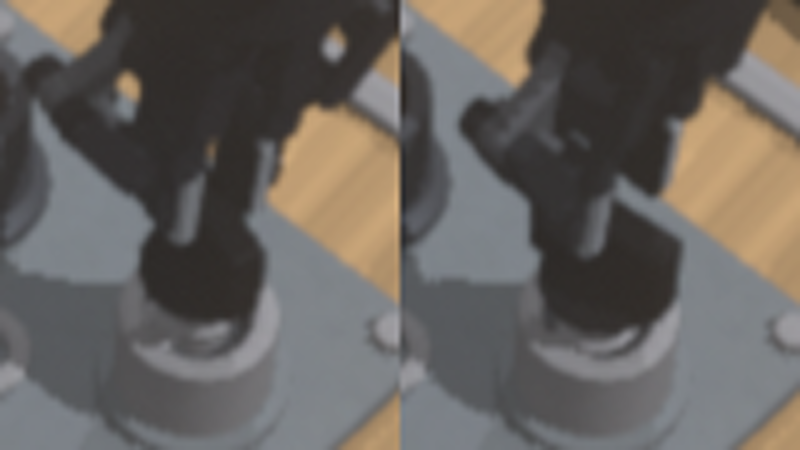

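It has dropped clearly: the flange sits lower and covers more of the thread. I'll recentre, lower a little, narrow the straddle, and turn forward (clockwise) while watching.

>>> play_rows --deltas '[0.3, -0.05, -0.06, 0.1, 0, 0.21, -0.02, -0.02, 0.03, 0, 0.21, 0, 0, 0, 8, 0.21, 0, 0, 0, 8, 0.21, 0, 0, 0, 8, 0.21, 0, 0, 0, 8]'

```text
clock: 11.15
eef_pos: [0.4695, 0.1063, 0.071]
tool_rot: [0.892, 0.45, 0.033, -0.004]
ft_force: [0.8, 0.1, 0.2]
grip_width: 0.0181
```

```bash
python3 -c "
from h import *
st((.470,.1005,.072),-60)
prof('p12')
sil('p12')"
```

```text
t 11.15 p [0.4695 0.1063 0.071 ] yaw 53.6 F [0.8 0.1 0.2] Tz 0.035 w 0.0181 j6 0.84
need units [-0.073  0.065 -0.019] turn 113.5841946566942
prof326-345 [ 47  47  47  47  48  48  47  48  48  49  58  80 112 124 102 102 126 137
 138 127]
p12 L [359, 362, 368, 369, 370, 370, 368, 368, 368, 369] R [399, 397, 396, 395, 390, 389, 390, 391, 391, 390]
```

>>> play_rows --deltas '[0.21, -0.04, 0.06, 0, 8, 0.21, -0.03, 0.04, 0, 8, 0.21, 0, 0.02, 0, 8, 0.21, 0, 0, 0, 8, 0.21, 0, 0, 0, 8]'

```text
clock: 11.82
eef_pos: [0.4731, 0.1032, 0.0707]
tool_rot: [0.993, 0.112, 0.031, -0.021]
ft_force: [0.5, -0.0, 0.1]
grip_width: 0.0178
```

```bash
python3 -c "
from h import *
st((.470,.1005,.071),-60)
prof('p13')
sil('p13')"
```

```text
t 11.82 p [0.4731 0.1032 0.0707] yaw 12.9 F [ 0.5 -0.   0.1] Tz 0.039 w 0.0178 j6 1.54
need units [-0.06   0.032 -0.009] turn 72.85979688878483
prof326-345 [ 50  48  48  48  48  48  48  48  49  50  52  69 108 122 101 102 127 137
 139 127]
p13 L [369, 368, 374, 373, 376, 371, 369, 368, 368, 369] R [414, 412, 406, 395, 393, 390, 390, 391, 391, 390]
```

It is sinking with the thread, as expected. Continuing to yaw of about -60.

>>> play_rows --deltas '[0.21, -0.05, 0.03, 0.02, 8, 0.21, -0.03, 0.02, 0, 8, 0.21, 0, 0, 0, 8, 0.21, 0, 0, 0, 8, 0.21, 0, 0, 0, 8, 0.21, 0, 0, 0, 8, 0.21, 0, 0, 0, 8, 0.21, 0, 0, 0, 8, 0.21, 0, 0, 0, 8]'

```text
clock: 13.0
eef_pos: [0.468, 0.1021, 0.0683]
tool_rot: [0.868, -0.496, 0.011, -0.038]
ft_force: [0.1, 2.5, 0.6]
grip_width: 0.0181
```

```bash
python3 -c "
from h import *
st((.470,.1005,.070),-60)
prof('p14')
sil('p14')"
```

```text
t 13.0 p [0.468  0.1021 0.0683] yaw -59.4 F [0.1 2.5 0.6] Tz 0.081 w 0.0181 j6 2.79
need units [ 0.04  -0.017 -0.027] turn 0.5648527310771954
prof326-345 [ 49  49  50  52  52  53  53  53  53  53  53  66 102 119 101 101 125 136
 137 126]
p14 L [380, 379, 379, 365, 365, 365, 365, 365, 365, 369] R [395, 385, 395, 396, 396, 396, 395, 395, 391, 390]
```

The wing silhouette is back to its starting shape after roughly 130° forward. Regrasping: open, align, lift, turn the tool back 180°.

>>> play_rows --deltas '[0.4, 0, 0, 0, -8, 0.4, 0, 0, 0, 0, 0.4, 0, 0, -0.4, 0, 0.4, 0, 0, -0.5, 0, 0.4, 0, 0, 0, -10, 0.4, 0, 0, 0, -10, 0.4, 0, 0, 0, -10, 0.4, 0, 0, 0, -10, 0.4, 0, 0, 0, -10, 0.4, 0, 0, 0, -10, 0.4, 0, 0, 0, -10, 0.4, 0, 0, 0, -10]'

```text
clock: 14.55
eef_pos: [0.4611, 0.0948, 0.1209]
tool_rot: [0.961, 0.274, 0.031, -0.016]
ft_force: [-1.1, 0.3, 0.2]
grip_width: 0.034
```

>>> play_rows --deltas '[0.4, 0, 0, 0, -10, 0.4, 0, 0, 0, -10, 0.4, 0, 0, 0, -10, 0.4, 0, 0, 0, -10, 0.4, 0, 0, 0, -10, 0.4, 0, 0, 0, -10, 0.4, 0, 0, 0, -10, 0.4, 0, 0, 0, -10, 0.4, 0, 0, 0, -7, 0.4, 0, 0, 0, 0]'

```text
clock: 15.8
eef_pos: [0.4582, 0.0913, 0.1185]
tool_rot: [0.485, 0.874, 0.03, 0.009]
ft_force: [0.3, 1.2, 0.3]
grip_width: 0.0343
```

```bash
python3 -c "
from h import *
o=st((.470,.1005,.115),129)
M=Rot.from_quat(o['tool_rot']).as_matrix();print(M[:,2].round(3))
prof('p15')
sil('p15')
T=vision.camera('top');cv2.imwrite('pics/t15.png',T['color'])
c=[cv2.imread('pics/p15.png')[270:360,340:420],T['color'][295:385,230:310]]
cv2.imwrite('pics/c9.png',cv2.resize(np.hstack(c),None,fx=5,fy=5,interpolation=cv2.INTER_CUBIC))"
```

```text
t 15.8 p [0.4582 0.0913 0.1185] yaw 122.0 F [0.3 1.2 0.3] Tz 0.052 w 0.0343 j6 -0.38
need units [0.025 0.244 0.074] turn -7.041533933529223
[ 0.045  0.043 -0.998]
prof326-345 [ 49  50  51  52  53  53  53  53  53  53  53  66 101 118 100 100 124 134
 136 124]
p15 L [390, 397, 0, 365, 365, 365, 365, 365, 366, 369] R [399, 398, 0, 395, 396, 396, 395, 395, 391, 390]
```

View pics/c9.png

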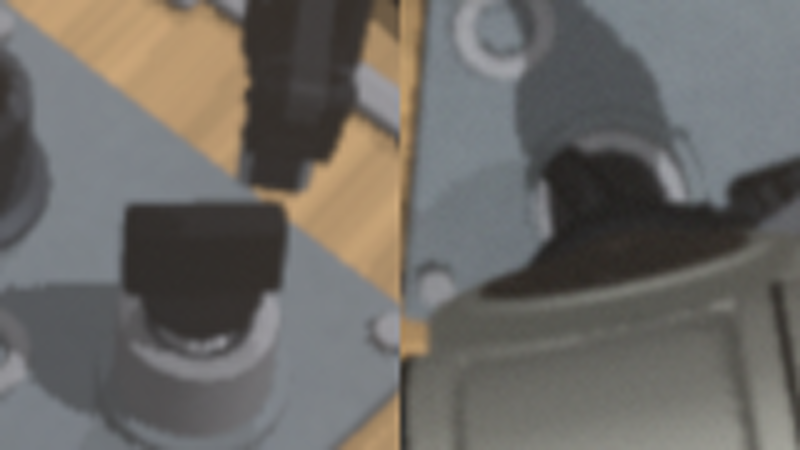

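The wing has sunk about 9 mm from its start and faces the side camera, clear of the fingers. Computing its angle and the approach.

```bash
python3 -c "
from h import *
S=vision.camera('side')
for z in(.1,.102):
  a=onz(S,(365,311),z);b=onz(S,(397,311.4),z);print(a,b,np.degrees(np.arctan2(*(a-b)[1::-1])),np.linalg.norm(a-b))
o=bot.get_obs();M=Rot.from_quat(o['tool_rot']).as_matrix()
p=o['eef_pos'];k=(.065-p[2])/M[2,2];print('landing',p+k*M[:,2],k/.06)
g=np.array([.4705,.101,.065]);print((M.T@(g-p)/.06).round(3))
"
```

```text
[0.49592608 0.11260404 0.1       ] [0.45589268 0.08055509 0.1       ] 38.679207949189944 0.05128165245271554
[0.49508742 0.1137832  0.102     ] [0.45516174 0.08182048 0.102     ] 38.67920794918985 0.05114367408153414
landing [0.46075327 0.0937779  0.065     ] 0.8953937119772485
[0.016 0.201 0.908]
```

>>> play_rows --deltas '[0.4, 0.02, 0.2, 0, -6, 0.4, 0, 0.03, 0, 0, 0.4, 0, 0, 0.3, 0]'

```text
clock: 16.32
eef_pos: [0.4712, 0.1007, 0.1025]
tool_rot: [0.44, 0.897, 0.03, 0.012]
ft_force: [-0.2, 0.5, -0.7]
grip_width: 0.034
```

```bash
python3 -c "
from h import *
o=st((.470,.1005,.068),128)"
```

```text
t 16.32 p [0.4712 0.1007 0.1025] yaw 127.7 F [-0.2  0.5 -0.7] Tz -0.005 w 0.034 j6 -0.47
need units [ 0.007 -0.056  0.572] turn -0.2519850344047114
```

>>> play_rows --deltas '[0.4, 0, -0.03, 0.3, 0, 0.4, 0, -0.02, 0.25, 0, 0.3, 0, 0, 0.02, 0, 0.22, 0, 0, 0, 0, 0.22, 0, 0, 0, 0]'

```text
clock: 16.95
eef_pos: [0.4683, 0.1002, 0.0667]
tool_rot: [0.444, 0.896, 0.029, 0.01]
ft_force: [0.3, -0.0, -0.4]
grip_width: 0.0189
```

```bash
python3 -c "
from h import *
o=st((.470,.1005,.068),128)
prof('p16');sil('p16')"
```

```text
t 16.95 p [0.4683 0.1002 0.0667] yaw 127.3 F [ 0.3 -0.  -0.4] Tz 0.027 w 0.0189 j6 -0.46
need units [-0.013  0.026 -0.02 ] turn -0.7108637047030726
prof326-345 [ 49  49  49  51  53  52  53  52  53  52  53  66 102 119 101 101 125 136
 137 126]
p16 L [379, 378, 379, 365, 365, 365, 365, 365, 366, 369] R [388, 388, 399, 399, 399, 396, 395, 395, 391, 390]
```

Straddled with no force. Turning forward, lowering slightly along the way.

>>> play_rows --deltas '[0.21, 0, 0.02, 0, 8, 0.21, 0, 0, 0, 8, 0.21, 0, 0, 0, 8, 0.21, 0, 0, 0, 8, 0.21, 0, 0, 0, 8, 0.21, 0, 0, 0, 8, 0.21, 0, 0, 0, 8]'

```text
clock: 17.88
eef_pos: [0.4654, 0.1064, 0.0672]
tool_rot: [0.821, 0.57, 0.031, -0.012]
ft_force: [0.9, 2.4, -2.5]
grip_width: 0.018
```

```bash
python3 -c "
from h import *
o=st((.470,.1005,.066),128)
prof('p17');sil('p17')"
```

```text
t 17.88 p [0.4654 0.1064 0.0672] yaw 69.6 F [ 0.9  2.4 -2.5] Tz 0.11 w 0.018 j6 0.55
need units [-0.067  0.107  0.018] turn -58.36894294793119
prof326-345 [ 66  49  47  47  47  48  48  48  48  49  50  58  89 108  96 101 126 137
 138 126]
p17 L [359, 362, 365, 368, 368, 369, 369, 368, 368, 368] R [399, 394, 394, 393, 392, 392, 392, 393, 392, 392]
```

>>> play_rows --deltas '[0.21, -0.04, 0.08, 0.02, 8, 0.21, -0.03, 0.06, 0.02, 8, 0.21, 0, 0.03, 0, 8, 0.21, 0, 0.02, 0, 8, 0.21, 0, 0.02, 0, 8]'

```text
clock: 18.55
eef_pos: [0.4762, 0.1008, 0.0677]
tool_rot: [0.968, 0.249, 0.028, -0.026]
ft_force: [-2.7, 0.8, -1.8]
grip_width: 0.018
```

```bash
python3 -c "
from h import *
o=st((.470,.1005,.065),128)
prof('p18');sil('p18')"
```

```text
t 18.55 p [0.4762 0.1008 0.0677] yaw 28.8 F [-2.7  0.8 -1.8] Tz 0.1 w 0.018 j6 1.24
need units [-0.096 -0.044  0.04 ] turn -99.1739122967241
prof326-345 [ 52  50  48  48  48  48  48  48  48  48  48  49  56  83 101 112 131 138
 138 127]
p18 L [368, 368, 368, 376, 376, 372, 369, 368, 368, 368] R [407, 394, 394, 393, 385, 386, 389, 390, 391, 390]
```

>>> play_rows --deltas '[0.21, -0.06, -0.02, 0.03, 8, 0.21, -0.04, -0.02, 0.02, 8, 0.21, 0, 0, 0, 8, 0.21, 0, 0, 0, 8, 0.21, 0, 0, 0, 8]'

```text
clock: 19.23
eef_pos: [0.4718, 0.0989, 0.0665]
tool_rot: [0.994, -0.101, 0.02, -0.032]
ft_force: [-2.1, 0.9, -2.3]
grip_width: 0.0177
```

```bash
python3 -c "
from h import *
o=st((.470,.1005,.064),128)
prof('p19');sil('p19')"
```

```text
t 19.23 p [0.4718 0.0989 0.0665] yaw -11.7 F [-2.1  0.9 -2.3] Tz 0.057 w 0.0177 j6 1.95
need units [-0.036 -0.017  0.042] turn -139.67647624157388
prof326-345 [ 49  49  49  49  50  50  50  51  51  51  51  53  69  93 104 116 132 138
 138 127]
p19 L [376, 375, 375, 378, 375, 372, 369, 368, 368, 368] R [414, 414, 411, 403, 395, 391, 389, 390, 391, 390]
```

>>> play_rows --deltas '[0.21, -0.03, -0.01, 0.03, 8, 0.21, 0, 0, 0.02, 8, 0.21, 0, 0, 0, 8, 0.21, 0, 0, 0, 8, 0.21, 0, 0, 0, 8]'

```text
clock: 19.9
eef_pos: [0.4672, 0.1007, 0.0648]
tool_rot: [0.9, -0.435, 0.006, -0.037]
ft_force: [-0.8, 3.3, -2.9]
grip_width: 0.0181
```

```bash
python3 -c "
from h import *
o=st((.470,.1005,.064),128)
prof('p20');sil('p20')"
```

```text
t 19.9 p [0.4672 0.1007 0.0648] yaw -51.5 F [-0.8  3.3 -2.9] Tz 0.045 w 0.0181 j6 2.65
need units [ 0.032 -0.033  0.016] turn -179.5489918610292
prof326-345 [ 48  49  49  50  51  52  53  53  53  53  53  53  59  77  95 114 131 137
 137 126]
p20 L [380, 379, 379, 374, 365, 365, 365, 365, 365, 366] R [390, 390, 401, 402, 400, 396, 395, 395, 391, 390]
```

That's about 300° forward of the drop by wing angle, with sink to match. One more regrasp to complete the full turn.

>>> play_rows --deltas '[0.4, 0.03, -0.03, 0, -8, 0.4, 0, 0, 0, 0, 0.4, 0, 0, -0.4, 0, 0.4, 0, 0, -0.5, 0, 0.4, 0, 0, 0, -10, 0.4, 0, 0, 0, -10, 0.4, 0, 0, 0, -10, 0.4, 0, 0, 0, -10, 0.4, 0, 0, 0, -10, 0.4, 0, 0, 0, -10, 0.4, 0, 0, 0, -10, 0.4, 0, 0, 0, -10]'

```text
clock: 21.45
eef_pos: [0.4754, 0.0933, 0.1265]
tool_rot: [0.939, 0.342, 0.039, -0.015]
ft_force: [-0.2, 0.3, -0.6]
grip_width: 0.0341
```

>>> play_rows --deltas '[0.4, 0, 0, 0, -10, 0.4, 0, 0, 0, -10, 0.4, 0, 0, 0, -10, 0.4, 0, 0, 0, -10, 0.4, 0, 0, 0, -10, 0.4, 0, 0, 0, -10, 0.4, 0, 0, 0, -10, 0.4, 0, 0, 0, -10, 0.4, 0, 0, 0, -10, 0.4, 0, 0, 0, 0]'

```text
clock: 22.7
eef_pos: [0.4812, 0.0901, 0.1311]
tool_rot: [0.395, 0.918, 0.038, 0.026]
ft_force: [0.3, 0.5, 0.5]
grip_width: 0.0339
```

```bash
python3 -c "
from h import *
o=st((.470,.1005,.1),137)
prof('p21');sil('p21')
c=cv2.imread('pics/p21.png')
cv2.imwrite('pics/c10.png',cv2.resize(c[285:355,345:415],None,fx=8,fy=8,interpolation=cv2.INTER_CUBIC))"
```

```text
t 22.7 p [0.4812 0.0901 0.1311] yaw 133.4 F [0.3 0.5 0.5] Tz -0.036 w 0.0339 j6 -0.6
need units [ 0.263 -0.063  0.511] turn -3.6033220860553286
prof326-345 [ 51  51  51  51  52  53  53  54  53  54  53  54  58  76  93 112 130 134
 135 124]
p21 L [0, 0, 0, 374, 365, 365, 365, 365, 365, 367] R [0, 0, 0, 395, 396, 395, 395, 395, 391, 390]
```

View pics/c10.png

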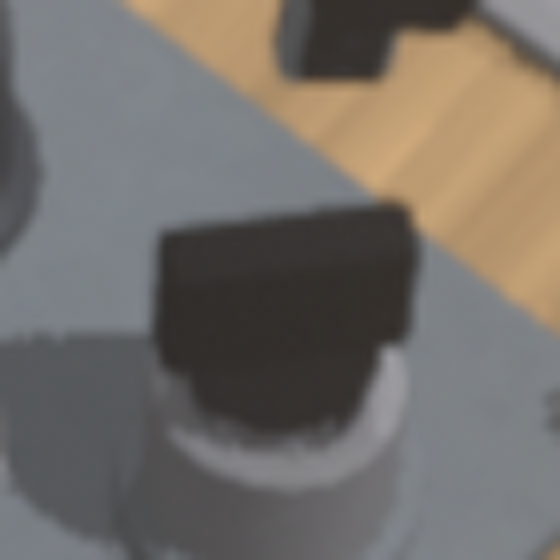

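The last picture shows the wing at about 47°, matching the estimate, and lower still: top edge from (365,314) to (396,311). Approaching again.

>>> play_rows --deltas '[0.4, 0.26, -0.06, 0, -3, 0.4, 0.02, 0, 0.2, 0, 0.4, 0, 0, 0.2, 0]'

```text
clock: 23.12
eef_pos: [0.4686, 0.1019, 0.1063]
tool_rot: [0.371, 0.928, 0.038, 0.028]
ft_force: [-0.3, -0.5, -0.5]
grip_width: 0.0341
```

```bash
python3 -c "
from h import *
S=vision.camera('side')
a=onz(S,(365,314),.096);b=onz(S,(396,310.6),.096);print(a,b,np.degrees(np.arctan2(*(a-b)[1::-1])),np.linalg.norm(a-b))
o=st((.470,.1005,.064),136)
print(Rot.from_quat(o['tool_rot']).as_matrix()[:,2].round(3))"
```

```text
[0.49398848 0.11491924 0.096     ] [0.4595164  0.07776156 0.096     ] 47.1471729827956 0.050685482386535384
t 23.18 p [0.4674 0.1017 0.1045] yaw 136.4 F [-0.4 -0.7 -1.2] Tz -0.007 w 0.0342 j6 -0.62
need units [-0.03  -0.044  0.675] turn 0.3705179098806184
[ 0.077  0.049 -0.996]
```

>>> play_rows --deltas '[0.4, -0.01, -0.03, 0.35, 0, 0.4, -0.01, -0.01, 0.3, 0, 0.3, 0, 0, 0.02, 0, 0.23, 0, 0, 0, 0, 0.22, 0, 0, 0, 0]'

```text
clock: 23.8
eef_pos: [0.4695, 0.101, 0.0619]
tool_rot: [0.371, 0.927, 0.036, 0.026]
ft_force: [-0.8, -0.8, 0.6]
grip_width: 0.0187
```

```bash
python3 -c "
from h import *
o=st((.471,.1013,.064),136)
prof('p22');sil('p22')"
```

```text
t 23.8 p [0.4695 0.101  0.0619] yaw 136.3 F [-0.8 -0.8  0.6] Tz 0.014 w 0.0187 j6 -0.62
need units [-0.015  0.024 -0.033] turn 0.31077320914215534
prof326-345 [ 56  49  48  49  50  52  52  52  52  52  52  53  58  76  94 114 131 136
 137 126]
p22 L [378, 378, 377, 372, 365, 365, 365, 365, 365, 367] R [395, 395, 395, 396, 407, 404, 395, 395, 391, 390]
```

>>> play_rows --deltas '[0.21, -0.01, 0.02, 0, 8, 0.21, 0, 0, 0, 8, 0.21, 0, 0.03, 0, 8, 0.21, 0, 0.03, 0, 8, 0.21, 0, 0.03, 0, 8]'

```text
clock: 24.48
eef_pos: [0.4698, 0.105, 0.0624]
tool_rot: [0.674, 0.738, 0.041, 0.006]
ft_force: [-2.3, 0.2, 0.5]
grip_width: 0.0181
```

```bash
python3 -c "
from h import *
o=st((.471,.1013,.062),136)
prof('p23');sil('p23')"
```

```text
t 24.48 p [0.4698 0.105  0.0624] yaw 95.3 F [-2.3  0.2  0.5] Tz 0.091 w 0.0181 j6 0.1
need units [-0.064  0.014  0.005] turn -40.735641260424785
prof326-345 [ 65  64  55  49  48  50  51  52  52  52  53  52  55  71  92 114 132 137
 137 126]
p23 L [362, 361, 364, 365, 365, 365, 365, 367, 368, 368] R [393, 392, 392, 391, 391, 395, 395, 395, 394, 393]
```

>>> play_rows --deltas '[0.21, -0.04, 0.02, 0, 8, 0.21, -0.02, 0.02, 0, 8, 0.21, 0, 0, 0, 8, 0.21, 0, 0, 0, 8]'

```text
clock: 25.02
eef_pos: [0.4723, 0.1057, 0.0637]
tool_rot: [0.853, 0.519, 0.044, -0.009]
ft_force: [0.2, 1.9, 0.1]
grip_width: 0.0181
```

```bash
python3 -c "
from h import *
o=st((.471,.1013,.062),136)
prof('p24');sil('p24')"
```

```text
t 25.02 p [0.4723 0.1057 0.0637] yaw 62.7 F [0.2 1.9 0.1] Tz 0.01 w 0.0181 j6 0.67
need units [-0.077  0.014  0.022] turn -73.29284308223313
prof326-345 [ 47  48  47  47  47  47  48  48  48  48  48  49  50  64  86 109 128 137
 138 127]
p24 L [358, 361, 364, 368, 369, 370, 370, 368, 368, 368] R [398, 391, 391, 390, 389, 389, 390, 391, 391, 391]
```

By wing angle the bolt is now about 350–368° forward of the drop. To hold it, I'll press one pad gently sideways on the wing face, reading the force.

>>> play_rows --deltas '[0.21, 0.03, 0.01, 0, 0, 0.21, 0.03, 0, 0, 0]'

```text
clock: 25.32
eef_pos: [0.4733, 0.1067, 0.064]
tool_rot: [0.853, 0.52, 0.042, -0.008]
ft_force: [-3.9, -4.5, 1.8]
grip_width: 0.0179
```

```bash
cat >> h.py <<'E'
def ff():
    o=st((.471,.1013,.062)); M=Rot.from_quat(o['tool_rot']).as_matrix(); print("Ftool",(M.T@o['ft_force']).round(2))
E
python3 -c "
from h import *
ff();prof('p25');ff();sil('p25')"
```

```text
t 25.32 p [0.4733 0.1067 0.064 ] yaw 62.8 F [-3.9 -4.5  1.8] Tz 0.106 w 0.0179 j6 0.67
need units [-0.1    0.005  0.026] turn None
Ftool [-5.64 -1.31 -2.29]
prof326-345 [ 46  47  47  47  48  48  48  48  48  49  49  49  50  63  85 108 128 137
 138 127]
t 25.38 p [0.4732 0.1069 0.0639] yaw 62.8 F [-2.6 -4.2  0.6] Tz -0.023 w 0.0184 j6 0.67
need units [-0.102  0.009  0.024] turn None
Ftool [-4.81 -0.34 -1.  ]
p25 L [357, 360, 362, 367, 368, 370, 370, 368, 368, 368] R [397, 390, 390, 389, 388, 388, 389, 391, 391, 391]
```

>>> play_rows --deltas '[0.21, 0.06, 0, 0, 0]'

```text
clock: 25.5
eef_pos: [0.473, 0.1076, 0.0637]
tool_rot: [0.853, 0.52, 0.039, -0.007]
ft_force: [-6.1, -10.0, 5.6]
grip_width: 0.0179
```

```bash
python3 -c "
from h import *
ff()
for i in range(3):
  for _ in range(4): vision.camera('side')
  ff()
prof('p26');sil('p26')"
```

```text
t 25.5 p [0.473  0.1076 0.0637] yaw 62.8 F [ -6.1 -10.    5.6] Tz 0.014 w 0.0179 j6 0.67
need units [-0.111  0.018  0.02 ] turn None
Ftool [-11.22  -0.63  -6.42]
t 25.7 p [0.473  0.1075 0.0637] yaw 62.7 F [-4.9 -8.   3.5] Tz 0.011 w 0.0178 j6 0.67
need units [-0.109  0.018  0.021] turn None
Ftool [-9.08 -0.51 -4.17]
t 25.9 p [0.473  0.1075 0.0637] yaw 62.7 F [-4.7 -7.1  3.7] Tz -0.015 w 0.0178 j6 0.67
need units [-0.11   0.017  0.021] turn None
Ftool [-8.15 -0.76 -4.39]
t 26.1 p [0.473  0.1075 0.0637] yaw 62.7 F [-5.  -7.   4.3] Tz 0.003 w 0.0182 j6 0.67
need units [-0.109  0.018  0.021] turn None
Ftool [-8.16 -1.11 -4.91]
prof326-345 [ 47  48  47  47  48  48  47  48  48  48  49  49  50  62  83 105 125 137
 138 127]
p26 L [356, 358, 361, 365, 367, 369, 370, 368, 368, 368] R [397, 390, 390, 389, 388, 387, 388, 390, 391, 390]
```

Force is steady at about 9 N, and the wing is between the fingers and still. Handing in.

```bash
python3 -c "
from h import *
from workcell import ticket
print(ticket.job_done()); ff()"
```

```text
the job is handed in; nothing more can be done
None
the job is handed in; nothing more can be done
```

I backed the bolt off until it dropped, turned it forward about one full turn, and handed the job in with the fingers still around the wing. No verdict was reported.

- **Method:** The gripper's fixed force, which I took to be about 60 N, would be too hard for the wing. So I never closed on it, and turned it with a loose straddle of about 18 mm. I went backward until the bolt dropped, then forward in three stages, with two half-turn regrasps in between.
- **Drop:** It came after about 140° backward. The side camera showed the flange fall about 7 mm. That is an image estimate, as the joint values cannot be read directly.
- **Forward turn:** From wing and tool angles it came to about 350–368° from the drop, with the flange sinking as it turned. At the end I estimated about 7 mm of sink.
- **Final hold:** One pad presses sideways on the wing at about 8–9 N, steady over the last 0.6 s, and the bolt was still. The highest force I read on the wing was about 13 N. Finishing time was about 26 s.

**What went wrong or was left unchecked:**
- The first turning attempt missed the wing because the finger tips stood higher than I reckoned. A picture showed it, and I went lower.
- The tool tilted slowly to about 5° during the turns and sat up to 7 mm off the bolt axis. It still turned the wing.
- I did not measure the bystanders at the end. The pictures showed no contact with any of them.

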